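Lay the chisels in the fitted sale tray

TASK

Put the three chisels away in the wooden tray for the sale: each lying flat on the tray's floor and straight in the lane marked with the colour of its handle, with its handle at the marked end and its blade down in the slot of the cross bar. Lay them in gently, do not drop them, and leave everything else on the table standing where it is.

Things in the scene. Friction and masses are not known exactly. Their poses are not given: they have to be found in the camera images.
- tray: fixed shallow wooden tray, 229 x 300 mm, origin on the table under it, x from its marked end to its far end. Grey floor 8 mm above the table, walls up to 30 mm. Inner faces: marked end wall (24 mm thick) x = -95 mm, far end wall x = +100, side walls y = +/-138. Three lanes along x, centred at y = -80, 0, +80 mm
- bar (a point): centre of the top of the tray's dark cross bar: 20 mm thick along x (tray x = 12 to 32 mm), top 24 mm above the table (16 above the floor), with a 24 mm wide slot down to the floor in each lane. Handles do not fit the slots: they lie between bar and marked end, blades pass through
- red_mark (a point): centre of the top of the red tag, a 18 x 44 x 4 mm red plate fixed on the tray's marked end wall on the centre line of the lane that belongs to the red chisel (which lane has which colour varies). Axes as the tray's: x runs along the lane towards the cross bar. The tag is at tray x = -107 mm, its top 34 mm above the table
- red_handle (a point): centre of the red handle of a loose wood chisel, 12 mm above its underside; x points along the chisel to the blade's tip, z up. Chisel 160 mm long, 80 to 155 g: flat-sided handle 85 long x 26 wide x 24 mm high, then a steel blade 75 long x 14 wide x 5 mm thick, its underside flush with the handle's, so it rests flat. Balance point about 20 mm from the handle's centre towards the blade
- red_tip (a point): end of the red chisel's blade, 117.5 mm from the handle's centre
- blue_mark (a point): centre of the top of the blue tag, a 18 x 44 x 4 mm blue plate fixed on the tray's marked end wall on the centre line of the lane that belongs to the blue chisel (which lane has which colour varies). Axes as the tray's: x runs along the lane towards the cross bar. The tag is at tray x = -107 mm, its top 34 mm above the table
- blue_handle (a point): centre of the blue handle of a loose wood chisel, 12 mm above its underside; x points along the chisel to the blade's tip, z up. Chisel 160 mm long, 80 to 155 g: flat-sided handle 85 long x 26 wide x 24 mm high, then a steel blade 75 long x 14 wide x 5 mm thick, its underside flush with the handle's, so it rests flat. Balance point about 20 mm from the handle's centre towards the blade
- blue_tip (a point): end of the blue chisel's blade, 117.5 mm from the handle's centre
- yellow_mark (a point): centre of the top of the yellow tag, a 18 x 44 x 4 mm yellow plate fixed on the tray's marked end wall on the centre line of the lane that belongs to the yellow chisel (which lane has which colour varies). Axes as the tray's: x runs along the lane towards the cross bar. The tag is at tray x = -107 mm, its top 34 mm above the table
- yellow_handle (a point): centre of the yellow handle of a loose wood chisel, 12 mm above its underside; x points along the chisel to the blade's tip, z up. Chisel 160 mm long, 80 to 155 g: flat-sided handle 85 long x 26 wide x 24 mm high, then a steel blade 75 long x 14 wide x 5 mm thick, its underside flush with the handle's, so it rests flat. Balance point about 20 mm from the handle's centre towards the blade
- yellow_tip (a point): end of the yellow chisel's blade, 117.5 mm from the handle's centre
- jar: small amber glass jar with brass cap, 50 dia x 60 mm; loose bystander, not to be disturbed; origin at its underside centre
- can: small tin can with paper label, 58 dia x 72 mm; loose bystander, not to be disturbed; origin at its underside centre
- cup: small white ceramic cup, 60 dia x 55 mm; loose bystander, not to be disturbed; origin at its underside centre
- candlestick: brass candlestick, foot 52 dia x 62 mm high; loose bystander, not to be disturbed; origin at its underside centre
- shaker: blue ceramic shaker, 48 dia x 68 mm; loose bystander, not to be disturbed; origin at its underside centre
- bottle: tall green glass bottle with white cap, 64 dia x 190 mm; loose bystander, not to be disturbed; origin at its underside centre
- wrench: steel wrench lying along its x, about 180 mm long, under 25 mm high; loose bystander, not to be disturbed; origin at its underside near its middle
Things that resemble listed ones, but are neither listed nor needed, are in the scene too. Several things look just like the part that bears red_handle: the one meant starts farthest from the robot's base.

How it is judged:
By the outcome, as a careful person would: the job done as asked, in the order asked, and still so for the second after the job is handed in, with the robot touching nothing.
It also fails if it takes over 67 s, if anything falls off the work surface, if the arm or the gripper's body presses on something with over 40 N, if the wrist force passes 120 N, or if a joint passes its speed limit or range.

ROBOT

A 6-joint arm with a two-finger parallel gripper is mounted at the origin on the work surface. World frame = base frame: x ahead of the robot, y to its left, z up, the work surface at z = 0. Lengths are in m, angles in rad, forces in N, time in s.
With the tool pointing down it reaches from about 0.35 to 0.775 m from the base axis. Payload 5.5 kg.
Tool frame: the origin (TCP) lies midway between the tips of the shut fingers; the grasp point (between the pads) lies 19 mm behind it; z points along the fingers, y is the direction in which the jaws open and shut (so a half turn about z gives the same grasp; the last joint's range is limited). The gripper opens to 85 mm and grips with 20 to 120 N. Pads are 22 mm wide; open, the fingers measure 114 mm over their backs; the gripper's body (76 mm by 85 mm) begins 54 mm behind the grasp point. The pads swing forward as they close: fully open they stand 13 mm farther back than shut.
Start: joints at [1.042, 0.313, 0.046, 1.304, 0, 1.431], TCP at [0.218, 0.532, 0.231] pointing down, gripper open.
Joint ranges: [-2.76, 2.76], [-0.86, 1.69], [-1.03, 1.26], [-2.2, 2.34], [-1.47, 1.5], [-3.14, 3.14]. Speed limits (rad/s): [2.57, 2.57, 3.14, 3.14, 3.14, 3.14].

INTERFACE

Orientations are given as a unit quaternion [w, x, y, z].
In Python, from workcell import env gives the robot as it stands.
- The arm moves only by the shell command python3 -m pendant 'ROWS' [FORCE]. ROWS is JSON, a list of rows, each a list of 3 entries, a list of its own where there are three numbers: the shift along the tool's x, y, z each as a share of 20 mm, from -1 to 1, then the turn about the tool's z as a share of 6 degrees, from -1 to 1, then the closure, from -1 (fully open) to 1 (shut). In form: [[[tx, ty, tz], turn, claw], ...]. A call has 1 to 12 rows; each row shifts and turns the commanded pose from where the row before left it, along the tool's axes as they then stand; what a row does not reach is not made up. A row lasts 1/8 s, in which the tool goes at most 62.5 mm and 10.7 degrees, less where a joint would pass 70% of its speed; a pose out of reach is approached as far as the arm can. A call with a number of a shift or a turn outside -1 to 1 is refused whole. A call with a gripper value outside its range is refused whole. The fingers move at their own pace and stop on an object; FORCE is the grip in N (left out, the last holds). Time passes only in rows, so rows that do not move let the fingers close. It gives the time, the measured TCP pose, the force and the opening at its end, in the units of the state.
- env.get_state(): the state, without advancing time (a new reading comes with each control period).
- env.read_camera(name): name is "scene" or "side" or "wrist"; returns a dict with "color" (420x560x3 uint8, blue, green, red), "mtx" (3x3 intrinsics, pixels), "view" (4x4, takes a point from world to camera coordinates). Camera axes: x right, y down, z forward; pixel columns grow to the right and rows downward; lengths in m; the calibration is good to about 2 mm. A picture is of the moment at which its call begins. There is no depth.
- env.hand_in(): hands the job in, once; it reports no verdict.
Trained networks look in the newest picture that a camera, given by its name, has taken for a name from the list of things; names that differ only in an ending like _2 or _b are one class to them, and where a whole thing is asked for, a point or a joint stands for the part that bears it (a point fixed in the world has none). Each returns a list of dicts, best first, with "p" (0 to 1); they miss things now and then, are a little off and sometimes report something else, mostly with a low value. They report only what shows in the picture. A call takes as long as a camera call. They do not tell look-alikes from the thing itself.
- env.boxes_of(camera, thing): "location" ([column, row] in pixels, amid what is visible of it).
- env.cut_out(camera, thing): "region" (420x560 bool, what is visible of it) and "location" ([column, row] in pixels, amid what is visible of it).
The state is a dict: "clock": time; "joint_pos": joint angles; "qvel": joint speeds; "tau": joint torques, N m; "tcp_pos": TCP position; "orientation": TCP orientation; "wrist_force": force on the tool from outside, world axes, zero at the start; "ft_torque": the same for the moment, N m; "finger_gap": finger opening in m.
Only numpy, scipy, OpenCV 4.12 (cv2) and the standard library are available. Lean on these libraries where they do the work, as an engineer would, in place of code of your own. Each camera call takes 0.05 s, during which the arm holds its last target.

## Working session

There is one attempt and no reset: what is moved stays moved. The work goes in short steps, Python scripts to look and compute and a shell command to move; the robot and the scene stay as the last step left them, time stands still between calls to the robot, and variables do not carry over. Pictures are saved under pics/ and viewed, and the job is handed in when it is done.

```bash
ls; mkdir -p pics; python3 - <<'E'
from workcell import env
import cv2
s=env.get_state()
for k,v in s.items(): print(k,v)
for c in ["scene","side","wrist"]:
    r=env.read_camera(c); cv2.imwrite(f"pics/{c}0.png",r["color"]); print(c,r["mtx"].tolist(),r["view"].round(4).tolist())
E
```

```text
pics
clock 0.0
joint_pos [1.04240243e+00 3.14012385e-01 4.49782463e-02 1.30360317e+00
 1.19541890e-05 1.43123765e+00]
qvel [-2.19537294e-04  7.09143726e-04 -3.62346586e-04  6.57665275e-04
 -5.17576614e-04 -4.68605169e-05]
tau [-1.76248395e-03 -4.80630898e+01  2.98531419e+01  1.93475210e-02
 -1.65305073e-04  3.12825392e-06]
tcp_pos [0.21771149 0.53163693 0.23040176]
orientation [-3.07385929e-04  1.93195075e-01  9.81159934e-01 -8.67671590e-04]
wrist_force [ 0.34777597 -0.03533809 -0.31834381]
ft_torque [-0.0425714  -0.0122675  -0.02212995]
finger_gap 0.08530112857399158
scene [[397.15563974047024, 0.0, 282.92910354386026], [0.0, 397.15563974047024, 216.04755605240993], [0.0, 0.0, 1.0]] [[-0.8645, 0.5025, 0.0058, 0.448], [0.433, 0.7507, -0.499, -0.1885], [-0.2551, -0.4289, -0.8666, 1.2081], [0.0, 0.0, 0.0, 1.0]]
side [[507.30849156742664, 0.0, 280.18795303770895], [0.0, 507.30849156742664, 207.85346271227598], [0.0, 0.0, 1.0]] [[0.9087, -0.4171, 0.018, -0.4832], [-0.2405, -0.5582, -0.794, 0.1397], [0.3413, 0.7172, -0.6076, 1.0255], [0.0, 0.0, 0.0, 1.0]]
wrist [[290.4924423218717, 0.0, 279.74209298707694], [0.0, 290.4924423218717, 199.21338370187235], [0.0, 0.0, 1.0]] [[0.3788, 0.9255, -0.0018, -0.5748], [0.8931, -0.3651, 0.2629, -0.0343], [0.2427, -0.1012, -0.9648, 0.3781], [0.0, 0.0, 0.0, 1.0]]
```

View pics/scene0.png

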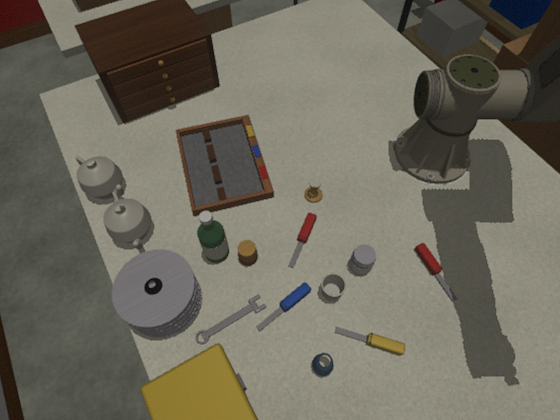

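View pics/side0.png

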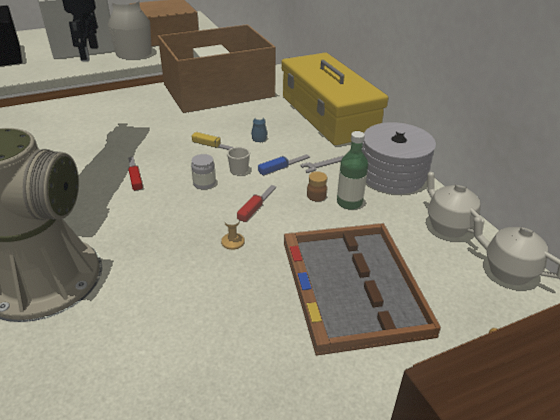

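View pics/wrist0.png

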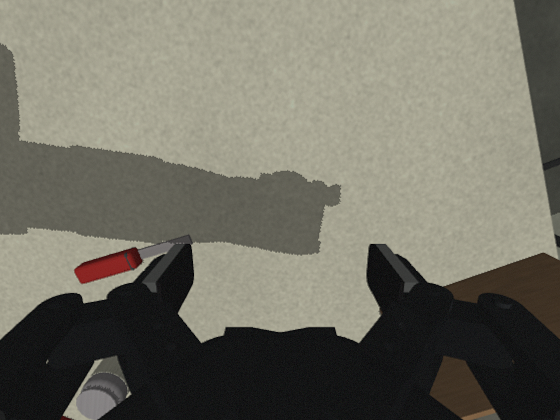

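The scene and side pictures show two red chisels. One is near the tray (scene 303,238; side 250,208) and the other near the base (scene 433,268; side 136,175). The tray tags run red, blue, yellow. Next I triangulate with the networks.

```bash
cat > h.py <<'E'
from workcell import env
import numpy as np, cv2
names=["red_handle","red_tip","blue_handle","blue_tip","yellow_handle","yellow_tip","red_mark","blue_mark","yellow_mark","bar","jar","can","cup","candlestick","shaker","bottle","wrench","tray"]
def P(r): return r["mtx"]@r["view"][:3]
def proj(r,p):
    q=P(r)@np.append(p,1); return q[:2]/q[2]
def tri(r1,r2,a,b):
    X=cv2.triangulatePoints(P(r1),P(r2),np.array(a,float).reshape(2,1),np.array(b,float).reshape(2,1))[:,0]
    X=X[:3]/X[3]
    e=max(np.linalg.norm(proj(r1,X)-a),np.linalg.norm(proj(r2,X)-b)); return X,e
def onz(r,px,z):
    R=r["view"][:3,:3];t=r["view"][:3,3];c=-R.T@t
    d=R.T@np.linalg.inv(r["mtx"])@np.array([px[0],px[1],1.]); return c+d*(z-c[2])/d[2]
E
python3 - <<'E'
from h import *
cam={c:env.read_camera(c) for c in ("scene","side")}
for n in names:
    a=env.boxes_of("scene",n); b=env.boxes_of("side",n)
    for i in a:
        for j in b:
            if i["p"]<.3 or j["p"]<.3: continue
            X,e=tri(cam["scene"],cam["side"],i["location"],j["location"])
            if e<8: print(n,np.round(i["p"],2),np.round(j["p"],2),np.round(i["location"]),np.round(j["location"]),(X*1000).round(),round(e,1))
print(env.get_state()["clock"])
E
```

```text
red_handle 0.79 0.82 [429. 265.] [136. 175.] [252. 280.  11.] 0.6
red_handle 0.69 0.62 [302. 234.] [253. 205.] [482.  43.   9.] 1.3
red_tip 0.88 0.87 [301. 235.] [252. 204.] [483.  46.   8.] 2.1
red_tip 0.56 0.71 [429. 264.] [136. 177.] [249. 277.   6.] 1.5
blue_handle 0.58 0.96 [287. 304.] [278. 160.] [615. 190.  17.] 0.9
blue_tip 0.96 0.84 [288. 309.] [278. 166.] [616. 196.  -5.] 1.1
yellow_handle 0.64 0.64 [375. 341.] [211. 139.] [483. 365.  18.] 1.0
yellow_tip 0.61 0.72 [378. 344.] [208. 140.] [479. 375.  11.] 1.7
bar 0.84 0.91 [223. 166.] [357. 289.] [ 569. -280.   -4.] 2.1
jar 0.64 0.59 [247. 254.] [319. 187.] [645.  27.  26.] 1.6
can 0.78 0.93 [363. 260.] [203. 170.] [403. 191.  41.] 1.7
cup 0.71 0.56 [333. 287.] [238. 163.] [504. 209.  26.] 1.5
candlestick 0.55 0.89 [309. 196.] [230. 236.] [395. -47.  10.] 3.5
shaker 0.57 0.6 [321. 370.] [259. 131.] [627. 355.  18.] 0.1
bottle 0.76 0.59 [210. 241.] [353. 174.] [710. -23.  80.] 0.2
wrench 0.89 0.72 [233. 321.] [320. 165.] [735. 159.  -9.] 5.3
tray 0.97 0.94 [219. 166.] [359. 294.] [ 574. -289.  -15.] 0.1
2.05
```

```bash
cat >> h.py <<'E'
from scipy.optimize import minimize
S=8
def boxpts(cx,cy,cz,lx,ly,lz):
    return np.array([[cx+a*lx/2,cy+b*ly/2,cz+c*lz/2] for a in(-1,1) for b in(-1,1) for c in(-1,1)])
HANDLE=boxpts(0,0,0,.085,.026,.024)
def place(pts,p):  # p=x,y,z(mm),yaw(rad)
    c,s=np.cos(p[3]),np.sin(p[3])
    return pts@np.array([[c,s,0],[-s,c,0],[0,0,1]])+np.array(p[:3])/1000
def hullmask(r,pts,box):
    q=np.c_[pts,np.ones(len(pts))]@P(r).T; q=q[:,:2]/q[:,2:]
    x0,y0,x1,y1=box
    m=np.zeros(((y1-y0)*S,(x1-x0)*S),np.uint8)
    h=cv2.convexHull(((q-[x0,y0]+.5)*S).astype(np.float32)).reshape(-1,2)
    cv2.fillConvexPoly(m,np.round(h*16).astype(np.int32),1,shift=4)
    return cv2.resize(m.astype(np.float32),(x1-x0,y1-y0),interpolation=cv2.INTER_AREA)
def color(img,name):
    hsv=cv2.cvtColor(img,cv2.COLOR_BGR2HSV); h,s,v=[hsv[...,i].astype(int) for i in range(3)]
    if name=="red": m=((h<6)|(h>172))&(s>150)
    if name=="blue": m=(h>100)&(h<130)&(s>110)
    if name=="yellow": m=(h>18)&(h<34)&(s>120)
    return (m&(v>35)).astype(np.uint8)
def blobs(img,name,amin=15):
    n,l,st,c=cv2.connectedComponentsWithStats(color(img,name))
    return [(c[i],st[i],(l==i)) for i in range(1,n) if st[i,4]>=amin]
def blob_near(img,name,px,rad=15):
    bs=[b for b in blobs(img,name) if np.linalg.norm(b[0]-px)<rad]
    return max(bs,key=lambda b:b[1][4])
def fit(views,parts,p0,freez=True,zfix=None):
    """views: list (r, [(mask)]) parts: list of point sets, one per mask index; None mask skipped"""
    items=[]
    for r,ms in views:
        for k,m in enumerate(ms):
            if m is None: continue
            ys,xs=np.nonzero(m); b=(max(xs.min()-12,0),max(ys.min()-12,0),min(xs.max()+13,560),min(ys.max()+13,420))
            items.append((r,parts[k],b,m[b[1]:b[3],b[0]:b[2]].astype(np.float32)))
    def cost(p):
        p=np.array(p)
        if zfix is not None: p=np.array([p[0],p[1],zfix,p[2]])
        else: p=np.array(p)
        p=p.copy(); p[3]=p[3]/50
        t=0
        for r,pt,b,m in items:
            h=hullmask(r,place(pt,p),b); u=np.maximum(h,m).sum(); t+=1-np.minimum(h,m).sum()/u
        return t/len(items)
    x0=np.array(p0,float); x0[3]*=50
    if zfix is not None: x0=x0[[0,1,3]]
    best=None
    for sc in (8,3,1):
        sim=np.vstack([x0]+[x0+sc*e for e in np.eye(len(x0))])
        o=minimize(cost,x0,method="Nelder-Mead",options=dict(initial_simplex=sim,xatol=.05,fatol=1e-5,maxiter=400)); x0=o.x
    x=o.x
    if zfix is not None: x=np.array([x[0],x[1],zfix,x[2]])
    x=x.copy(); x[3]/=50
    return x,o.fun
E
python3 - <<'E'
from h import *
cam={c:env.read_camera(c) for c in ("scene","side")}
for c in cam:
  for n in("red","blue","yellow"):
    print(c,n,[(b[0].round().tolist(),int(b[1][4])) for b in blobs(cam[c]["color"],n) if b[1][4]<800])
import pickle; pickle.dump(cam,open("cam0.pkl","wb"))
E
```

```text
scene red [([263.0, 172.0], 77), ([307.0, 226.0], 234), ([428.0, 257.0], 271), ([437.0, 271.0], 20)]
scene blue [([256.0, 151.0], 63), ([295.0, 296.0], 345)]
scene yellow [([250.0, 131.0], 73), ([311.0, 198.0], 21), ([243.0, 254.0], 22), ([386.0, 344.0], 429)]
side red [([135.0, 178.0], 216), ([249.0, 205.0], 169), ([296.0, 253.0], 119)]
side blue [([272.0, 163.0], 158), ([304.0, 281.0], 145)]
side yellow [([205.0, 139.0], 248), ([318.0, 177.0], 105), ([231.0, 242.0], 109), ([314.0, 312.0], 204)]
```

```bash
cat > f1.py <<'E'
from h import *
import pickle; cam=pickle.load(open("cam0.pkl","rb"))
sc,sd=cam["scene"],cam["side"]
loc={"red":([307,226],[249,205],[303,238],),"blue":([295,296],[272,163]),"yellow":([386,344],[205,139])}
tip={"red":[292,266],"blue":[258,328],"yellow":[336,330]}
out={}
vis={c:cv2.resize(cam[c]["color"],None,fx=4,fy=4,interpolation=cv2.INTER_NEAREST) for c in cam}
def draw(c,pts,col):
    h=cv2.convexHull(np.array([proj(cam[c],p) for p in pts],np.float32)).reshape(-1,2)
    cv2.polylines(vis[c],[np.int32((h+.5)*4)],True,col,1)
for n in loc:
    ms=[blob_near(cam[c]["color"],n,loc[n][i])[2] for i,c in enumerate(("scene","side"))]
    X,_=tri(sc,sd,*loc[n][:2]); T=onz(sc,tip[n],.005); yaw=np.arctan2(T[1]-X[1],T[0]-X[0])
    for z in (None,12.):
        p,f=fit([(sc,[ms[0]]),(sd,[ms[1]])],[HANDLE],[*X[:2]*1000,12,yaw],zfix=z); print(n,p.round(3),round(f,3),np.degrees(p[3]).round(1),"r",np.hypot(*p[:2]).round())
    tipw=np.array([p[0]+117.5*np.cos(p[3]),p[1]+117.5*np.sin(p[3]),2.5]); print("tip",tipw.round(),proj(sc,tipw/1000).round(1),proj(sd,tipw/1000).round(1))
    out[n]=p
    for c in cam: draw(c,place(HANDLE,p),(0,255,0)); draw(c,place(boxpts(.08,0,-.0095,.075,.014,.005),p),(255,0,255))
tags={"red":([263,172],[296,253]),"blue":([256,151],[304,281]),"yellow":([250,131],[314,312])}
T={n:tri(sc,sd,*tags[n])[0]*1000 for n in tags}; print({n:T[n].round() for n in T})
# tray axes: y-lane direction
d=T["red"]-T["yellow"]; print("len",np.hypot(*d[:2]))
ex=np.array([574,-289])-T["blue"][:2]
yv=d[:2]/np.hypot(*d[:2]); xv=np.array([yv[1],-yv[0]])
sg=1
if xv@ex<0: xv=-xv
s=np.sign(xv[0]*yv[1]-xv[1]*yv[0]); print("red lane y=",80*s)
yaw=np.arctan2(xv[1],xv[0])
ly={"red":.08*s,"blue":0,"yellow":-.08*s}
tb=[boxpts(-.107,ly[n],.032,.018,.044,.004) for n in tags]
c0=T["blue"][:2]+107*xv
mm=[[blob_near(cam[c]["color"],n,tags[n][i],8)[2] for n in tags] for i,c in enumerate(("scene","side"))]
for z in (None,0.):
    p,f=fit([(sc,mm[0]),(sd,mm[1])],tb,[*c0,0,yaw],zfix=z); print("tray",p.round(3),np.degrees(p[3]).round(2),round(f,3))
out["tray"]=p
def tp(*b): return place(boxpts(*b),p)
for c in cam:
    for b in tb: draw(c,place(b,p),(0,255,0))
    for y0 in(-.08,0,.08): draw(c,tp(.022,y0,.024,.02,.024,0),(0,255,255))
    draw(c,tp(.0025,0,.03,.195,.276,0),(255,255,0)); draw(c,tp(-.0045,0,.03,.229,.3,0),(255,255,0))
pickle.dump(out,open("pose.pkl","wb"))
cv2.imwrite("pics/ov_sc.png",vis["scene"][400:1000,660:1460]);cv2.imwrite("pics/ov_sc2.png",vis["scene"][900:1500,950:1750])
cv2.imwrite("pics/ov_sd.png",vis["side"][480:1080,740:1540]); cv2.imwrite("pics/ov_sd2.png",vis["side"][850:1450,1050:1850])
E
python3 f1.py
```

```text
red [463.571  32.15    9.502   0.726] 0.473 41.6 r 465.0
red [463.871  32.865  12.      0.731] 0.474 41.9 r 465.0
tip [551. 111.   2.] [293.6 267.8] [269.  185.5]
blue [5.89221e+02 1.80892e+02 1.13010e+01 2.50000e-01] 0.432 14.3 r 616.0
blue [5.90230e+02 1.81129e+02 1.20000e+01 2.56000e-01] 0.432 14.7 r 617.0
tip [704. 211.   2.] [259.8 332. ] [304.8 154.3]
yellow [468.27  380.667  12.368  -0.893] 0.277 -51.1 r 603.0
yellow [468.269 380.756  12.     -0.894] 0.277 -51.2 r 604.0
tip [542. 289.   2.] [335.5 326.3] [240.3 152.7]
{'red': array([ 486., -174.,   34.]), 'blue': array([ 466., -251.,   32.]), 'yellow': array([ 446., -328.,   33.])}
len 159.77183824583815
red lane y= 80.0
tray [ 5.68914e+02 -2.77240e+02  3.52700e+00 -2.45000e-01] -14.05 0.181
tray [ 5.69531e+02 -2.76337e+02  0.00000e+00 -2.43000e-01] -13.93 0.242
```

```bash
ls pics
```

```text
ov_sc.png
ov_sc2.png
ov_sd.png
ov_sd2.png
scene0.png
side0.png
wrist0.png
```

View pics/ov_sc.png

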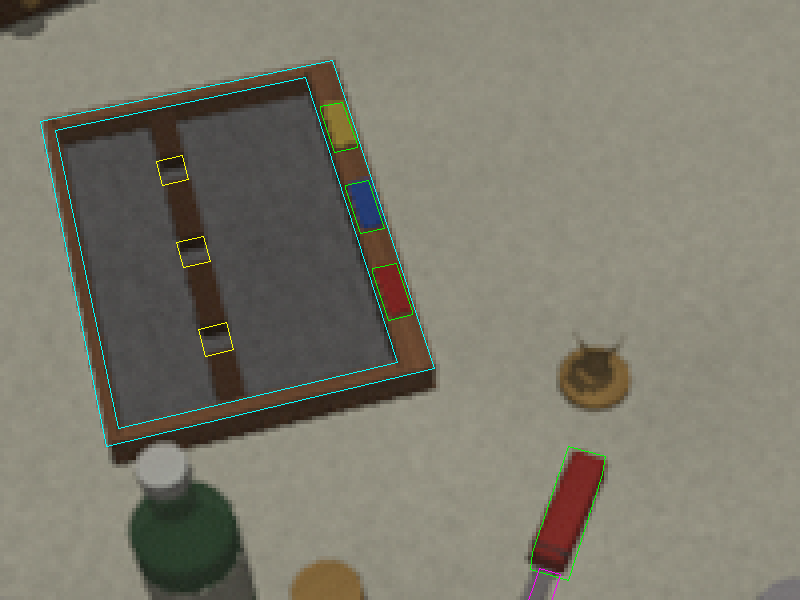

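View pics/ov_sc2.png

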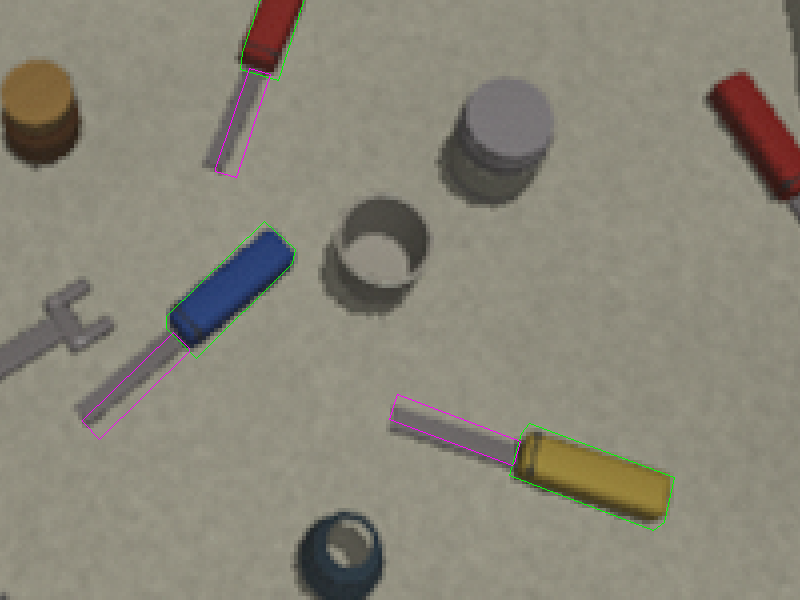

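View pics/ov_sd.png

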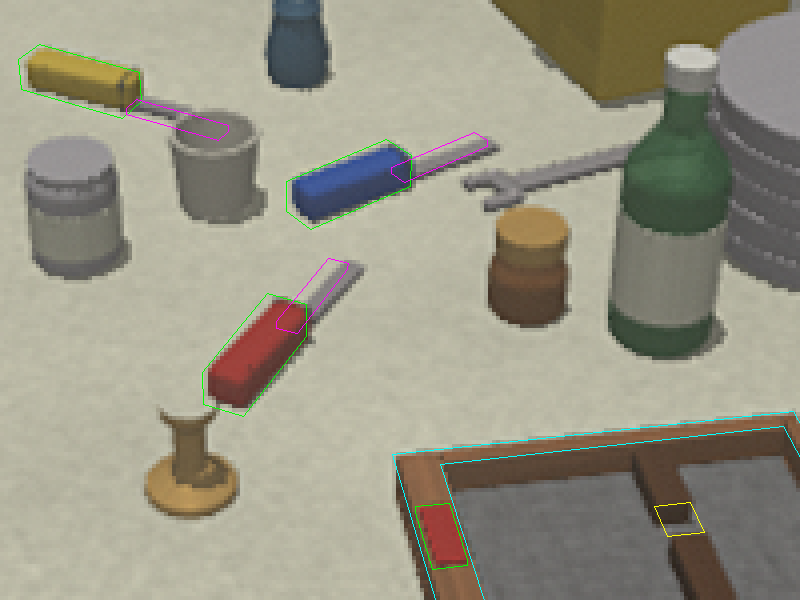

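View pics/ov_sd2.png

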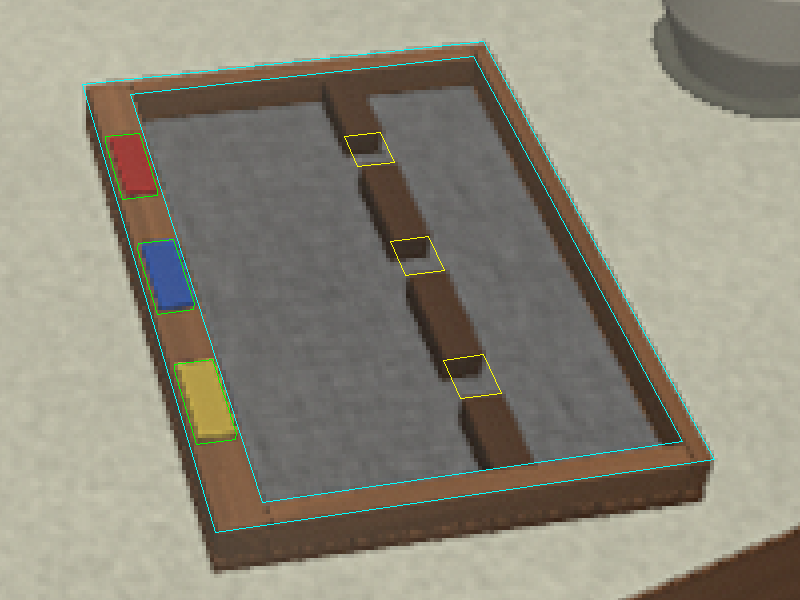

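The overlays line up: the tray outline, tags and slots sit on the picture to about 1 px. The handles are only roughly fitted because the colour masks miss the shaded sides. I'll refine each one with the wrist camera, starting by moving above the far red chisel near (475, 42) mm.

```bash
python3 -m pendant '[[[-0.96,-0.81,0.07],0,-1],[[-0.96,-0.81,0.07],0,-1],[[-0.96,-0.81,0.07],0,-1],[[-0.96,-0.81,0.07],0,-1],[[-0.96,-0.81,0.07],0,-1],[[-0.96,-0.81,0.07],0,-1],[[-0.96,-0.81,0.07],0,-1],[[-0.96,-0.81,0.07],0,-1],[[-0.96,-0.81,0.07],0,-1],[[-0.96,-0.81,0.07],0,-1],[[-0.96,-0.81,0.07],0,-1]]'
python3 -m pendant '[[[-0.96,-0.81,0.07],0,-1],[[-0.96,-0.81,0.07],0,-1],[[-0.96,-0.81,0.07],0,-1],[[-0.96,-0.81,0.07],0,-1],[[-0.96,-0.81,0.07],0,-1],[[-0.96,-0.81,0.07],0,-1],[[-0.96,-0.81,0.07],0,-1],[[-0.96,-0.81,0.07],0,-1],[[-0.96,-0.81,0.07],0,-1],[[-0.96,-0.81,0.07],0,-1],[[-0.96,-0.81,0.07],0,-1]]'
python3 -m pendant '[[[0,0,0],-1,-1],[[0,0,0],-1,-1],[[0,0,0],-1,-1],[[0,0,0],-1,-1],[[0,0,0],-1,-1],[[0,0,0],-1,-1],[[0,0,0],-1,-1],[[0,0,0],-1,-1],[[0,0,0],-1,-1],[[0,0,0],-0.7,-1],[[0,0,0],0,-0.3]]'
```

```text
clock: 3.52
tcp_pos: [0.3463, 0.2864, 0.216]
orientation: [0.0, 0.193, 0.981, 0.0]
wrist_force: [-0.0, 1.4, -0.0]
finger_gap: 0.0855
clock: 4.9
tcp_pos: [0.4741, 0.0414, 0.2006]
orientation: [0.0, 0.193, 0.981, 0.0]
wrist_force: [-0.3, 0.7, 0.4]
finger_gap: 0.0853
clock: 6.28
tcp_pos: [0.4738, 0.0422, 0.2006]
orientation: [0.0, -0.308, 0.951, 0.0]
wrist_force: [-0.6, 0.3, 0.1]
finger_gap: 0.0698
```

```bash
python3 - <<'E'
from h import *
import pickle
r=env.read_camera("wrist"); pickle.dump((r,env.get_state()),open("w_red.pkl","wb")); cv2.imwrite("pics/w_red.png",r["color"])
E
```

```text
(no output)
```

View pics/w_red.png

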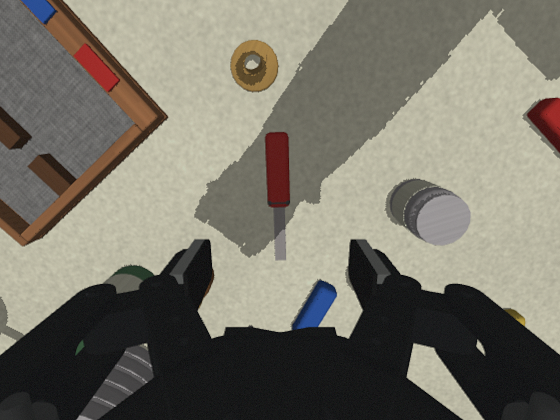

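```bash
cat >> h.py <<'E'
def tool(st):
    w,x,y,z=st["orientation"]; 
    from scipy.spatial.transform import Rotation as Ro
    return Ro.from_quat([x,y,z,w]).as_matrix()
BLADE=boxpts(.08,0,-.0095,.075,.014,.005)
def wfit(r,name,px,p0,rad=40,zfix=12.,out=None):
    m=blob_near(r["color"],name,px,rad)[2]
    ys,xs=np.nonzero(m); print("blob",xs.min(),xs.max(),ys.min(),ys.max())
    p,f=fit([(r,[m])],[HANDLE],p0,zfix=zfix); print(name,p.round(3),np.degrees(p[3]).round(2),"cost",round(f,3))
    if out:
        v=cv2.resize(r["color"],None,fx=3,fy=3,interpolation=cv2.INTER_NEAREST)
        for pt,c in((HANDLE,(0,255,0)),(BLADE,(255,0,255))):
            h=cv2.convexHull(np.array([proj(r,q) for q in place(pt,p)],np.float32)).reshape(-1,2)
            cv2.polylines(v,[np.int32((h+.5)*3)],True,c,1)
        x,y=int(px[0]*3),int(px[1]*3); cv2.imwrite(out,v[max(y-300,0):y+300,max(x-400,0):x+400])
    return p
def delta(st,target_xy_mm,yaw_tool_deg,z_mm=None):
    R=tool(st); t=st["tcp_pos"]*1000
    d=np.array([target_xy_mm[0],target_xy_mm[1],t[2] if z_mm is None else z_mm])-t
    yaw=np.degrees(np.arctan2(R[1,0],R[0,0])); dy=(yaw_tool_deg-yaw+180)%360-180
    print("tcp",t.round(1),"yaw",round(yaw,2),"-> tool shift mm",(R.T@d).round(1),"units",(R.T@d/20).round(2),"turn units",round(-dy/6,2))
E
python3 - <<'E'
from h import *
import pickle
r,st=pickle.load(open("w_red.pkl","rb"))
p=wfit(r,"red",(278,170),[464,33,12,np.radians(38)],out="pics/w_red_f.png")
g=p[:2]+18*np.array([np.cos(p[3]),np.sin(p[3])])
delta(st,g,np.degrees(p[3])+180)
cam=pickle.load(open("cam0.pkl","rb"))
b=blob_near(cam["scene"]["color"],"red",(307,226))
for q in (place(np.array([[0,0,0.]]),p)[0],):
  print(proj(cam["scene"],q),proj(cam["side"],q))
# height: centroid of color blob wrist vs scene/side
w=blob_near(r["color"],"red",(278,170))[0]
print(tri(r,cam["scene"],w,b[0]),tri(r,cam["side"],w,blob_near(cam["side"]["color"],"red",(249,205))[0]))
E
```

```text
blob 266 289 132 201
red [466.476  34.207  12.      0.656] 37.59 cost 0.175
tcp [473.8  42.2 200.6] yaw -144.16 -> tool shift mm [-7.4 -1.7  0. ] units [-0.37 -0.08  0.  ] turn units -0.29
[306.06322823 228.42607697] [249.2362702  207.38634905]
(array([0.46235345, 0.03171582, 0.01701711]), np.float64(0.5796634309158702)) (array([0.46412752, 0.03025021, 0.02232769]), np.float64(1.8548993045673716))
```

View pics/w_red_f.png

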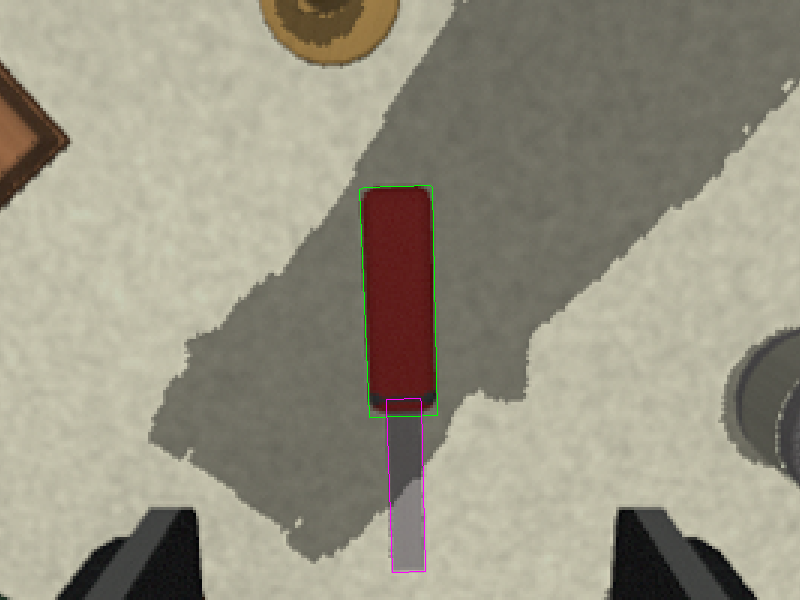

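The wrist fit lies on both handle and blade, with the handle at wrist (278,170) and the tip at (281,258). Its centre is at (466, 34) and yaw is 37.6°. I'll descend and grip 18 mm ahead of the handle centre.

```bash
python3 -m pendant '[[[-0.37,-0.08,0.5],-0.29,-0.3],[[0,0,1],0,-0.3],[[0,0,1],0,-0.3],[[0,0,1],0,-0.3],[[0,0,1],0,-0.3],[[0,0,1],0,-0.3],[[0,0,1],0,-0.3],[[0,0,1],0,-0.3],[[0,0,1],0,-0.3],[[0,0,0.8],0,-0.3],[[0,0,0.45],0,-0.3],[[0,0,0],0,-0.3]]' 40
python3 -m pendant '[[[0,0,0],0,1],[[0,0,0],0,1],[[0,0,0],0,1],[[0,0,0],0,1]]'
```

```text
clock: 7.82
tcp_pos: [0.4802, 0.0454, 0.0047]
orientation: [-0.001, -0.323, 0.946, 0.0]
wrist_force: [-0.0, -0.1, -0.3]
finger_gap: 0.0552
clock: 8.32
tcp_pos: [0.4816, 0.0452, 0.0063]
orientation: [0.001, -0.323, 0.946, -0.0]
wrist_force: [0.1, -0.3, 6.0]
finger_gap: 0.025
```

```bash
python3 -m pendant '[[[0,0,-0.5],0,1],[[0,0,-1],0,1],[[0,0,-1],0,1],[[0,0,-0.8],1,1],[[0,0,-0.8],1,1],[[0,0,-0.8],1,1],[[0,0,-0.8],1,1],[[0,0,-0.5],1,1],[[0,0,0],1,1],[[0,0,0],1,1],[[0,0,0],1,1],[[0,0,0],0.6,1]]'
python3 -m pendant '[[[-0.64,-0.96,0],0,1],[[-0.64,-0.96,0],0,1],[[-0.64,-0.96,0],0,1],[[-0.64,-0.96,0],0,1],[[-0.64,-0.96,0],0,1],[[-0.64,-0.96,0],0,1],[[-0.64,-0.96,0],0,1],[[-0.64,-0.96,0],0,1],[[-0.64,-0.96,0],0,1],[[-0.64,-0.96,0],0,1],[[-0.6,-0.95,0],0,1],[[0,0,0],0,1]]'
python3 - <<'E'
from h import *
import pickle
r=env.read_camera("wrist"); sc=env.read_camera("scene"); pickle.dump((r,env.get_state(),sc),open("w_tray.pkl","wb")); cv2.imwrite("pics/w_tray.png",r["color"])
E
```

```text
clock: 9.82
tcp_pos: [0.4802, 0.0453, 0.1297]
orientation: [-0.0, 0.122, 0.992, 0.0]
wrist_force: [-0.1, 0.3, -0.4]
finger_gap: 0.0251
clock: 11.32
tcp_pos: [0.5664, -0.1953, 0.1292]
orientation: [0.0, 0.122, 0.992, -0.0]
wrist_force: [-0.0, -0.5, -0.8]
finger_gap: 0.0252
```

View pics/w_tray.png

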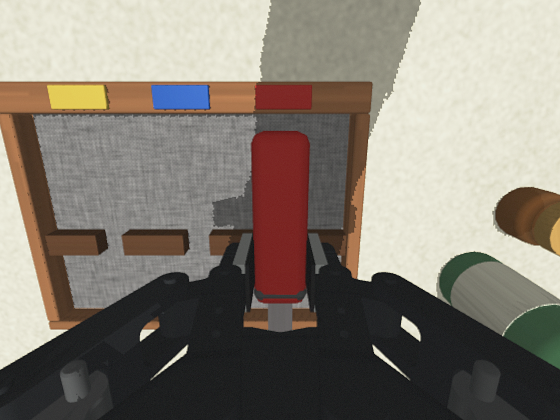

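```bash
cat > f2.py <<'E'
from h import *
import pickle
r,st,_=pickle.load(open("w_tray.pkl","rb")); cam=pickle.load(open("cam0.pkl","rb"))
n3=("red","blue","yellow")
ly=dict(red=.08,blue=0,yellow=-.08)
tb=[boxpts(-.107,ly[n],.032,.018,.044,.004) for n in n3]
W=[blob_near(r["color"],n,q,8)[2] for n,q in zip(n3,((284,96),(181,96),(78,96)))]
tags={"red":([263,172],[296,253]),"blue":([256,151],[304,281]),"yellow":([250,131],[314,312])}
M=[[blob_near(cam[c]["color"],n,tags[n][i],8)[2] for n in n3] for i,c in enumerate(("scene","side"))]
p0=[569,-277,0,-.244]
p,f=fit([(r,W)],tb,p0,zfix=0.); print("wrist only",p.round(3),np.degrees(p[3]).round(2),round(f,3))
pa,fa=fit([(r,W),(cam["scene"],M[0]),(cam["side"],M[1])],tb,p0); print("all, z free",pa.round(3),np.degrees(pa[3]).round(2),round(fa,3))
for n,q in zip(n3,W):
    w=np.argwhere(q).mean(0)[::-1]
    for c,i in(("scene",0),("side",1)):
        b=np.argwhere(M[i][n3.index(n)]).mean(0)[::-1]; X,e=tri(r,cam[c],w,b); print(n,c,(X*1000).round(1),round(e,1))
v=r["color"].copy(); v=cv2.resize(v,None,fx=2,fy=2)
def dr(pts,c):
    h=cv2.convexHull(np.array([proj(r,x) for x in pts],np.float32)).reshape(-1,2); cv2.polylines(v,[np.int32((h+.5)*2)],True,c,1)
for b in tb: dr(place(b,p),(0,255,0))
for y in(-.08,0): dr(place(boxpts(.022,y,.024,.02,.024,0),p),(0,255,255))
dr(place(boxpts(.0025,0,.03,.195,.276,0),p),(255,255,0)); dr(place(boxpts(-.0045,0,.03,.229,.3,0),p),(255,255,0))
zc=st["tcp_pos"][2]*1000+5.7
m=blob_near(r["color"],"red",(280,215),30)[2]; m2=m.copy(); m2[250:]=0
R=tool(st); t=st["tcp_pos"]*1000
# held chisel: edges of handle rows 150..230
rows=np.arange(150,232,8); mid=[(np.nonzero(m[y])[0].min()+np.nonzero(m[y])[0].max())/2 for y in rows]
pts=np.array([onz(r,(a,y),(zc+12)/1000)*1000 for a,y in zip(mid,rows)])
d=pts[0]-pts[-1]; print("held yaw",np.degrees(np.arctan2(d[1],d[0]))%360,"tool yaw",np.degrees(np.arctan2(R[1,0],R[0,0]))%360)
ty=(pts-t)@R; print("held y offset in tool (mm)",ty[:,1].round(1))
top=np.nonzero(m[:,280])[0].min(); e=onz(r,(280,top+1),(zc+10)/1000)*1000; print("handle end in tool x",((e-t)@R)[0], "expect 42.5-(-18.7)=61.2")
tt=place(np.array([[-.0415+.0187,.08,0]]),p)[0]*1000
delta(st,tt[:2],np.degrees(p[3])+180)
pickle.dump(p,open("tray.pkl","wb"))
cv2.imwrite("pics/w_tray_f.png",v[120:720,0:800])
E
python3 f2.py
```

```text
wrist only [ 5.70528e+02 -2.75479e+02  0.00000e+00 -2.45000e-01] -14.04 0.052
all, z free [ 5.69884e+02 -2.75630e+02  1.94000e+00 -2.45000e-01] -14.02 0.173
red scene [ 485.1 -171.4   36.4] 1.4
red side [ 486.7 -172.3   32.3] 1.6
blue scene [ 466.3 -246.5   39.6] 1.7
blue side [ 467.  -249.9   31.9] 1.2
yellow scene [ 450.7 -315.4   50.1] 0.9
yellow side [ 447.5 -327.4   32. ] 0.8
held yaw 165.97983706942176 tool yaw 166.03934596309608
held y offset in tool (mm) [-0.8 -0.8 -0.8 -0.8 -0.8 -0.8 -0.8 -0.9 -0.9 -1.1 -0.9]
handle end in tool x 60.14372699708906 expect 42.5-(-18.7)=61.2
tcp [ 565.5 -193.3  129.2] yaw 166.04 -> tool shift mm [-2.   1.5 -0. ] units [-0.1   0.08 -0.  ] turn units 0.01
```

View pics/w_tray_f.png

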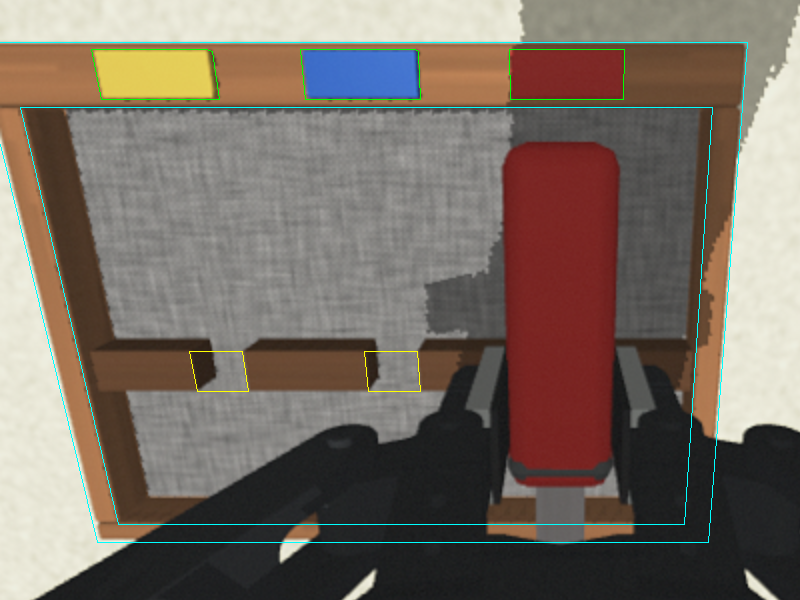

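```bash
cat > f3.py <<'E'
from h import *
import pickle
def rel(r,name,p,ylane,seed,zund,rows=(150,230)):
    m=blob_near(r["color"],name,seed,40)[2]
    rr=np.arange(rows[0],rows[1],8); mid=[(np.nonzero(m[y])[0].min()+np.nonzero(m[y])[0].max())/2+.0 for y in rr]
    A=np.array([onz(r,(a,y),(zund+24)/1000)*1000 for a,y in zip(mid,rr)])
    c,s=np.cos(p[3]),np.sin(p[3]); L=(A-[p[0],p[1],0])@np.array([[c,-s,0],[s,c,0],[0,0,1]])
    k=np.polyfit(L[:,0],L[:,1],1); print("tray-frame: y at x=-41.5:",np.polyval(k,-41.5).round(2),"lane",ylane,"angle deg",np.degrees(np.arctan(k[0])).round(2))
    top=np.nonzero(m.sum(1)>8)[0].min(); col=int(mid[0]); e=onz(r,(col,top),(zund+22)/1000)*1000-[p[0],p[1],0]
    print("handle end x",(e@np.array([c,s,0])).round(1),"want -84")
if __name__=="__main__":
    r,st,_=pickle.load(open("w_tray.pkl","rb")); p=pickle.load(open("tray.pkl","rb"))
    print(env.get_state()["tcp_pos"])
    rel(r,"red",p,80,(280,215),st["tcp_pos"][2]*1000-6.3)
E
python3 f3.py
```

```text
[ 0.56550169 -0.19332277  0.12918842]
tray-frame: y at x=-41.5: 77.49 lane 80 angle deg -0.18
handle end x -85.3 want -84
```

```bash
python3 -m pendant '[[[-0.07,0.125,0.5],0,1],[[0,0,1],0,1],[[0,0,1],0,1],[[0,0,1],0,1],[[0,0,0.7],0,1],[[0,0,0],0,1]]'
cat > f4.py <<'E'
from h import *
from f3 import rel
import pickle,sys
name,x0,yl=sys.argv[1],int(sys.argv[2]),float(sys.argv[3])
r=env.read_camera("wrist"); st=env.get_state(); p=pickle.load(open("tray.pkl","rb"))
ts={"red":80,"blue":0,"yellow":-80}
cv2.imwrite(f"pics/d_{name}_{int(st['clock']*100)}.png",r["color"]); print(f"pics/d_{name}_{int(st['clock']*100)}.png")
print(st["tcp_pos"],st["wrist_force"])
# local re-fit of tray from own-lane tag
n3=[n for n in ts]; tb=[boxpts(-.107,ts[n]/1000,.032,.018,.044,.004) for n in n3]
W=[]
for n,b in zip(n3,tb):
    q=proj(r,place(b,p).mean(0))
    try: W.append(blob_near(r["color"],n,q,12)[2])
    except ValueError: W.append(None)
    if W[-1] is not None:
        ys,xs=np.nonzero(W[-1])
        if xs.min()<2 or xs.max()>557 or ys.min()<2: W[-1]=None
print("tags used",[n for n,w in zip(n3,W) if w is not None])
if sum(w is not None for w in W)>1: p,f=fit([(r,W)],tb,list(p),zfix=0.); print(p.round(3),round(f,3))
else: print("using old tray pose")
rel(r,name,p,yl,(280,215),st["tcp_pos"][2]*1000-6.3,rows=(150,215))
E
python3 f4.py red 0 80
```

```text
clock: 12.18
tcp_pos: [0.5666, -0.1901, 0.0441]
orientation: [-0.001, 0.121, 0.993, 0.001]
wrist_force: [0.4, -0.3, -0.6]
finger_gap: 0.0247
pics/d_red_1222.png
[ 0.56742987 -0.19060878  0.04513958] [-0.00694943 -0.10253769 -1.05025659]
tags used ['red', 'blue']
[ 5.70499e+02 -2.75574e+02  0.00000e+00 -2.46000e-01] 0.061
tray-frame: y at x=-41.5: 82.68 lane 80.0 angle deg 0.22
handle end x -86.4 want -84
```

View pics/d_red_1222.png

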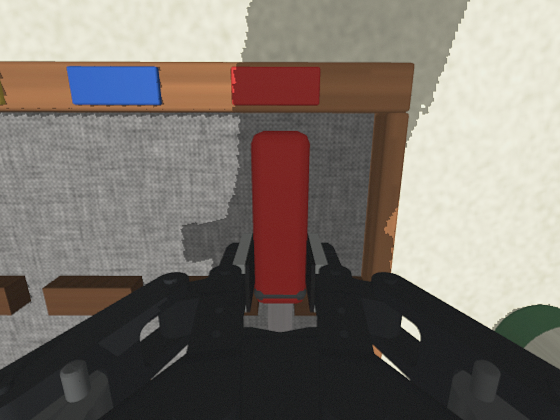

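```bash
cat > f5.py <<'E'
from h import *
import pickle,sys
# overlay of tray with the wrist image now; also joint fit incl. wall top hull? print lateral info
r=env.read_camera("wrist"); st=env.get_state(); p=pickle.load(open("tray.pkl","rb"))
v=cv2.resize(r["color"],None,fx=2,fy=2)
def dr(pts,c):
    h=cv2.convexHull(np.array([proj(r,x) for x in pts],np.float32)).reshape(-1,2); cv2.polylines(v,[np.int32((h+.5)*2)],True,c,1)
for y in(-.08,0,.08): dr(place(boxpts(-.107,y,.032,.018,.044,.004),p),(0,255,0)); dr(place(boxpts(.022,y,.024,.02,.024,0),p),(0,255,255))
dr(place(boxpts(.0025,0,.03,.195,.276,0),p),(255,255,0)); dr(place(boxpts(-.0045,0,.03,.229,.3,0),p),(255,255,0))
for y in (-.08,0,.08):
    a=[proj(r,place(np.array([[x,y,.024]]),p)[0]) for x in(-.095,.03)]
    cv2.line(v,*[tuple(int(k) for k in (q+.5)*2) for q in a],(255,255,255),1)
cv2.imwrite(sys.argv[1],v[100:700,300:1100] if len(sys.argv)<3 else v[100:700,0:800])
print(st["tcp_pos"],proj(r,st["tcp_pos"]))
E
python3 f5.py pics/ov3.png
```

```text
[ 0.56799247 -0.19099644  0.04584005] [278.04551825 250.95759414]
```

View pics/ov3.png

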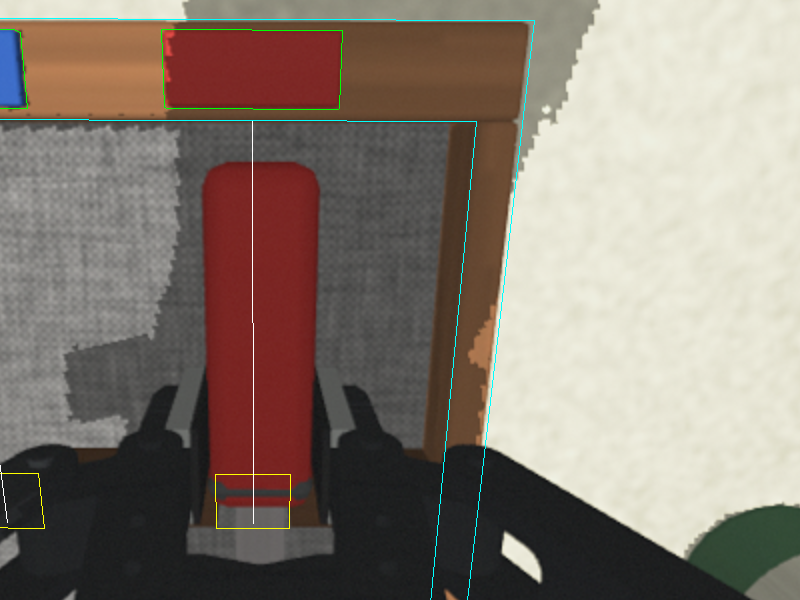

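The first tray picture was taken while the arm was still settling, about 2 mm short. The low look, taken settled, puts the chisel at y 82.7 in the tray frame, so I shift −2.5 mm and re-check lower.

```bash
python3 -m pendant '[[[-0.08,-0.13,0.5],0,1],[[0,0,0],0,1],[[0,0,0],0,1]]'; python3 f4.py red 0 80
```

```text
clock: 12.65
tcp_pos: [0.5687, -0.1942, 0.0356]
orientation: [0.0, 0.121, 0.993, 0.0]
wrist_force: [0.1, -0.1, -0.6]
finger_gap: 0.025
pics/d_red_1270.png
[ 0.56871333 -0.19421518  0.03562778] [-0.06590175 -0.81963633 -1.07467144]
tags used ['red', 'blue']
[ 5.70607e+02 -2.75281e+02  0.00000e+00 -2.43000e-01] 0.047
tray-frame: y at x=-41.5: 78.97 lane 80.0 angle deg 0.02
handle end x -83.3 want -84
```

```bash
python3 -m pendant '[[[0,0.04,0.5],0,1],[[0,0,0.3],0,1],[[0,0,0.1],0,1],[[0,0,0],0,1]]'; python3 -m pendant '[[[0,0,0.08],0,1],[[0,0,0],0,1]]';python3 -m pendant '[[[0,0,0.05],0,1],[[0,0,0],0,1]]'
```

```text
clock: 13.2
tcp_pos: [0.5686, -0.1932, 0.0171]
orientation: [-0.0, 0.121, 0.993, 0.0]
wrist_force: [0.6, 0.6, -1.0]
finger_gap: 0.0248
clock: 13.45
tcp_pos: [0.5689, -0.1933, 0.0159]
orientation: [0.0, 0.121, 0.993, 0.0]
wrist_force: [0.2, 0.5, -1.3]
finger_gap: 0.0252
clock: 13.7
tcp_pos: [0.5688, -0.1933, 0.0149]
orientation: [-0.0, 0.121, 0.993, 0.0]
wrist_force: [-0.7, -0.5, -1.4]
finger_gap: 0.0253
```

```bash
python3 -m pendant '[[[0,0,0.05],0,1],[[0,0,0],0,1]]';python3 -m pendant '[[[0,0,0.05],0,1],[[0,0,0],0,1]]'
```

```text
clock: 13.95
tcp_pos: [0.5689, -0.1933, 0.0143]
orientation: [0.0, 0.121, 0.993, -0.0]
wrist_force: [-0.8, 0.6, 2.8]
finger_gap: 0.0251
clock: 14.2
tcp_pos: [0.569, -0.1934, 0.0143]
orientation: [0.0, 0.121, 0.993, -0.0]
wrist_force: [-3.9, 2.0, 10.7]
finger_gap: 0.0254
```

```bash
python3 -m pendant '[[[0,0,0],0,0],[[0,0,0],0,0],[[0,0,0],0,0],[[0,0,-1],0,0],[[0,0,-1],0,0],[[0,0,-1],0,0],[[0,0,-1],-1,-0.3],[[0,0,-1],-1,-0.3],[[0,0,-1],-1,-0.3],[[0,0,-1],-1,-0.3],[[0,0,-1],-0.8,-0.3],[[0,0,-0.8],0,-0.3]]'
python3 -m pendant '[[[-0.37,0.99,0],0,-0.3],[[-0.37,0.99,0],0,-0.3],[[-0.37,0.99,0],0,-0.3],[[-0.37,0.99,0],0,-0.3],[[-0.37,0.99,0],0,-0.3],[[-0.37,0.99,0],0,-0.3],[[-0.37,0.99,0],0,-0.3],[[-0.37,0.99,0],0,-0.3],[[-0.37,0.99,0],0,-0.3]]'
python3 -m pendant '[[[-0.37,0.99,0],0,-0.3],[[-0.37,0.99,0],0,-0.3],[[-0.37,0.99,0],0,-0.3],[[-0.37,0.99,0],0,-0.3],[[-0.37,0.99,0],0,-0.3],[[-0.37,0.99,0],0,-0.3],[[-0.37,0.99,0],0,-0.3],[[-0.37,0.99,0],0,-0.3],[[-0.37,0.99,0],0,-0.3],[[0,0,0],0,-0.3],[[0,0,0],0,-0.3]]'
python3 - <<'E'
from h import *
import pickle
r=env.read_camera("wrist"); s2=env.read_camera("scene"); pickle.dump((r,env.get_state()),open("w_blue.pkl","wb")); cv2.imwrite("pics/w_blue.png",r["color"])
cv2.imwrite("pics/scene1.png",s2["color"])
print([b[0].round() for b in blobs(r["color"],"blue",200)])
E
```

```text
clock: 15.7
tcp_pos: [0.5689, -0.1933, 0.1896]
orientation: [0.0, -0.129, 0.992, -0.0]
wrist_force: [0.3, -0.1, 1.0]
finger_gap: 0.0553
clock: 16.82
tcp_pos: [0.5876, -0.0026, 0.1889]
orientation: [0.0, -0.129, 0.992, 0.0]
wrist_force: [0.4, -0.8, -0.4]
finger_gap: 0.0556
clock: 18.2
tcp_pos: [0.6061, 0.1854, 0.1888]
orientation: [-0.0, -0.129, 0.992, -0.0]
wrist_force: [0.1, -0.3, 0.2]
finger_gap: 0.0552
[array([280., 165.])]
```

View pics/w_blue.png

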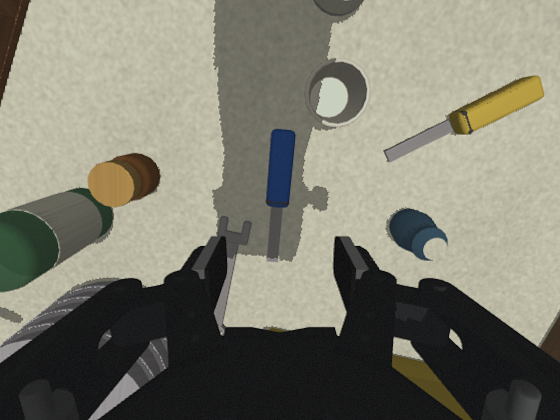

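View pics/scene1.png

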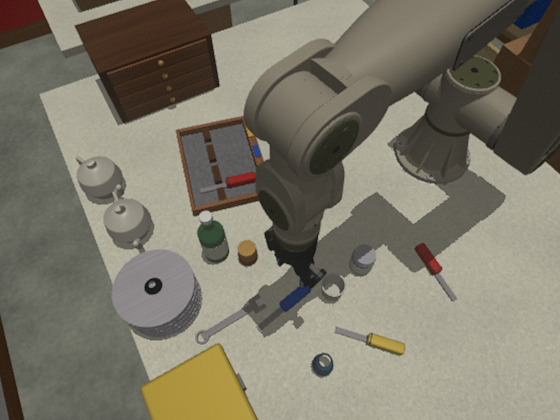

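```bash
python3 - <<'E'
from h import *
import pickle
r,st=pickle.load(open("w_blue.pkl","rb"))
p=wfit(r,"blue",(280,165),[590,181,12,np.radians(10)],out="pics/w_blue_f.png")
u=np.array([np.cos(p[3]),np.sin(p[3])])
g=p[:2]+18*u
delta(st,g,np.degrees(p[3])+180)
for nm,q,z in(("wrench",(250,222),.01),("wrench",(222,218),.01),("wrench",(249,242),.01),("cup rim low edge",(320,122),.055),("cup base",(325,125),.0)):
    d=onz(r,q,z)[:2]*1000-g; print(nm,"along",(d@u).round(),"perp",(d@np.array([-u[1],u[0]])).round())
cam=pickle.load(open("cam0.pkl","rb"))
w=blob_near(r["color"],"blue",(280,165))[0]
for c,q in(("scene",(295,296)),("side",(272,163))): print(tri(r,cam[c],w,blob_near(cam[c]["color"],"blue",q)[0]))
E
```

```text
blob 267 294 129 202
blue [5.92077e+02 1.82106e+02 1.20000e+01 1.70000e-01] 9.74 cost 0.157
tcp [606.2 184.8 188.9] yaw -165.18 -> tool shift mm [-3.6 -0.6 -0. ] units [-0.18 -0.03 -0.  ] turn units 0.85
wrench along 48.0 perp -29.0
wrench along 46.0 perp -62.0
wrench along 74.0 perp -29.0
cup rim low edge along -71.0 perp 32.0
cup base along -69.0 perp 46.0
(array([0.58849908, 0.18117704, 0.0143726 ]), np.float64(0.6733814302504211))
(array([0.58891685, 0.1808844 , 0.02001977]), np.float64(1.700553882129304))
```

View pics/w_blue_f.png

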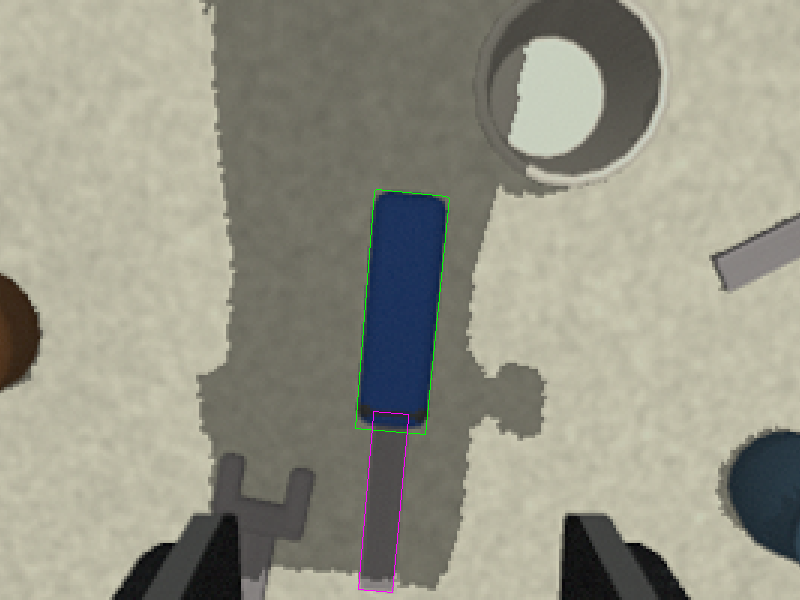

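Red lies in its lane with the blade in the slot (scene about 228,183). The blue fit sits on handle and blade, and the fingers clear the wrench fork by 46 mm and the cup by about 70 mm along the chisel. I'll grasp blue.

```bash
python3 -m pendant '[[[-0.18,-0.03,0.5],0.85,-0.3],[[0,0,1],0,-0.3],[[0,0,1],0,-0.3],[[0,0,1],0,-0.3],[[0,0,1],0,-0.3],[[0,0,1],0,-0.3],[[0,0,1],0,-0.3],[[0,0,1],0,-0.3],[[0,0,0.9],0,-0.3],[[0,0,0.5],0,-0.3],[[0,0,0.2],0,-0.3],[[0,0,0],0,-0.3]]' 40
python3 -m pendant '[[[0,0,0],0,1],[[0,0,0],0,1],[[0,0,0],0,1],[[0,0,0],0,1]]'
```

```text
clock: 19.8
tcp_pos: [0.61, 0.1857, 0.0071]
orientation: [0.0, -0.085, 0.996, 0.0]
wrist_force: [0.0, 1.5, 0.9]
finger_gap: 0.0552
clock: 20.3
tcp_pos: [0.6105, 0.1859, 0.0078]
orientation: [0.001, -0.085, 0.996, 0.0]
wrist_force: [0.2, -0.3, 6.3]
finger_gap: 0.0253
```

```bash
python3 -m pendant '[[[0,0,-0.5],0,1],[[0,0,-1],0,1],[[0,0,-1],0,1],[[0,0,-1],1,1],[[0,0,-1],1,1],[[0,0,-1],1,1],[[0,0,-0.6],0.95,1]]'
python3 -m pendant '[[[0.31,-0.94,0],0,1],[[0.31,-0.94,0],0,1],[[0.31,-0.94,0],0,1],[[0.31,-0.94,0],0,1],[[0.31,-0.94,0],0,1],[[0.31,-0.94,0],0,1],[[0.31,-0.94,0],0,1],[[0.31,-0.94,0],0,1],[[0.31,-0.94,0],0,1]]'
python3 -m pendant '[[[-0.36,-0.96,0],0,1],[[-0.36,-0.96,0],0,1],[[-0.36,-0.96,0],0,1],[[-0.36,-0.96,0],0,1],[[-0.36,-0.96,0],0,1],[[-0.36,-0.96,0],0,1],[[-0.36,-0.96,0],0,1],[[-0.36,-0.96,0],0,1],[[-0.36,-0.96,0],0,1],[[-0.36,-0.96,0],0,1]]'
python3 -m pendant '[[[-0.36,-0.96,0],0,1],[[-0.36,-0.96,0],0,1],[[-0.36,-0.96,0],0,1],[[-0.36,-0.96,0],0,1],[[-0.36,-0.96,0],0,1],[[0,0,1],0,1],[[0,0,1],0,1],[[0,0,1],0,1],[[0,0,0.5],0,1],[[0,0,0],0,1],[[0,0,0],0,1]]'
python3 f4.py blue 0 0; python3 -c "
from h import *
st=env.get_state();R=tool(st);print(np.degrees(np.arctan2(R[1,0],R[0,0])))"
```

```text
clock: 21.18
tcp_pos: [0.6098, 0.1857, 0.13]
orientation: [0.0, 0.123, 0.992, 0.0]
wrist_force: [0.1, 0.7, -1.2]
finger_gap: 0.0251
clock: 22.3
tcp_pos: [0.5142, 0.0338, 0.1289]
orientation: [0.0, 0.121, 0.993, 0.0]
wrist_force: [0.6, 1.3, -1.0]
finger_gap: 0.0248
clock: 23.55
tcp_pos: [0.5387, -0.1702, 0.1288]
orientation: [0.0, 0.121, 0.993, 0.0]
wrist_force: [0.5, 0.3, -1.1]
finger_gap: 0.0248
clock: 24.92
tcp_pos: [0.5509, -0.2711, 0.0597]
orientation: [0.001, 0.121, 0.993, -0.0]
wrist_force: [0.0, -0.2, -0.4]
finger_gap: 0.025
pics/d_blue_2497.png
[ 0.55101411 -0.27111838  0.05985402] [ 0.4891955  -0.34692982 -1.61930737]
tags used ['red', 'blue', 'yellow']
[ 5.70332e+02 -2.75590e+02  0.00000e+00 -2.46000e-01] 0.049
tray-frame: y at x=-41.5: 0.2 lane 0.0 angle deg -0.17
handle end x -81.8 want -84
166.06789005649733
```

View pics/d_blue_2497.png

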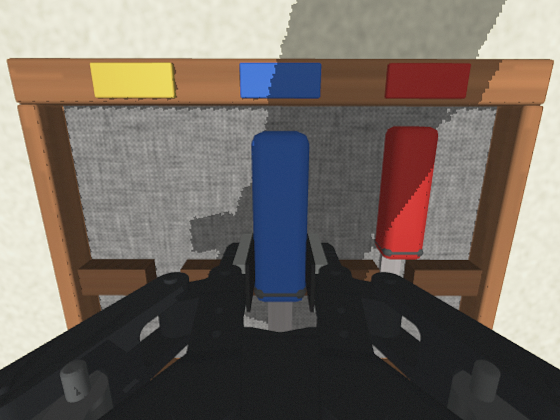

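Blue sits at y = +0.2 mm, aligned with its tag (wrist column 280), and red lies straight in its own lane. I'll lower blue.

```bash
python3 -m pendant '[[[0.07,0,0.6],0,1],[[0,0,0.8],0,1],[[0,0,0.5],0,1],[[0,0,0.2],0,1],[[0,0,0],0,1]]'; python3 -m pendant '[[[0,0,0.06],0,1],[[0,0,0],0,1]]';python3 -m pendant '[[[0,0,0.05],0,1],[[0,0,0],0,1]]'
```

```text
clock: 25.6
tcp_pos: [0.5489, -0.2702, 0.0166]
orientation: [-0.0, 0.121, 0.993, 0.0]
wrist_force: [0.1, 0.3, -1.7]
finger_gap: 0.0252
clock: 25.85
tcp_pos: [0.5493, -0.2705, 0.0159]
orientation: [0.0, 0.121, 0.993, -0.0]
wrist_force: [0.3, -0.6, -1.4]
finger_gap: 0.025
clock: 26.1
tcp_pos: [0.5493, -0.2705, 0.0158]
orientation: [0.001, 0.121, 0.993, -0.0]
wrist_force: [-2.7, 0.8, 5.7]
finger_gap: 0.0249
```

```bash
python3 -m pendant '[[[0,0,0],0,0],[[0,0,0],0,0],[[0,0,0],0,0],[[0,0,-1],0,0],[[0,0,-1],0,0],[[0,0,-1],1,0],[[0,0,-1],1,-0.3],[[0,0,-1],1,-0.3],[[0,0,-1],1,-0.3],[[0,0,-1],1,-0.3],[[0,0,-1],1,-0.3],[[0,0,-0.7],0.15,-0.3]]'
python3 -m pendant '[[[1,0.64,0],0,-0.3],[[1,0.64,0],0,-0.3],[[1,0.64,0],0,-0.3],[[1,0.64,0],0,-0.3],[[1,0.64,0],0,-0.3],[[1,0.64,0],0,-0.3],[[1,0.64,0],0,-0.3],[[1,0.64,0],0,-0.3],[[1,0.64,0],0,-0.3]]'
python3 -m pendant '[[[1,0.64,0],0,-0.3],[[1,0.64,0],0,-0.3],[[1,0.64,0],0,-0.3],[[1,0.64,0],0,-0.3],[[1,0.64,0],0,-0.3],[[1,0.64,0],0,-0.3],[[1,0.64,0],0,-0.3],[[1,0.64,0],0,-0.3],[[1,0.64,0],0,-0.3]]'
python3 -m pendant '[[[1,0.64,0],0,-0.3],[[1,0.64,0],0,-0.3],[[1,0.64,0],0,-0.3],[[1,0.64,0],0,-0.3],[[1,0.64,0],0,-0.3],[[1,0.64,0],0,-0.3],[[1,0.64,0],0,-0.3],[[1,0.64,0],0,-0.3],[[1,0.64,0],0,-0.3],[[0,0,0],0,-0.3],[[0,0,0],0,-0.3]]'
python3 - <<'E'
from h import *
import pickle
r=env.read_camera("wrist"); s2=env.read_camera("scene"); pickle.dump((r,env.get_state()),open("w_yel.pkl","wb")); cv2.imwrite("pics/w_yel.png",r["color"])
cv2.imwrite("pics/scene2.png",s2["color"])
print([b[0].round() for b in blobs(r["color"],"yellow",200)])
E
```

```text
clock: 27.6
tcp_pos: [0.5492, -0.2704, 0.1896]
orientation: [0.0, 0.429, 0.903, -0.0]
wrist_force: [0.3, -0.7, -0.3]
finger_gap: 0.0556
clock: 28.72
tcp_pos: [0.5242, -0.0562, 0.1887]
orientation: [0.0, 0.429, 0.903, 0.0]
wrist_force: [0.7, 0.1, -0.2]
finger_gap: 0.0558
clock: 29.85
tcp_pos: [0.4995, 0.1559, 0.1888]
orientation: [0.0, 0.429, 0.903, 0.0]
wrist_force: [0.5, 0.2, 0.5]
finger_gap: 0.0557
clock: 31.22
tcp_pos: [0.4756, 0.3666, 0.1886]
orientation: [0.0, 0.429, 0.903, -0.0]
wrist_force: [-0.1, -0.1, -1.0]
finger_gap: 0.0553
[array([285., 165.]), array([537., 310.]), array([434., 388.])]
```

View pics/w_yel.png

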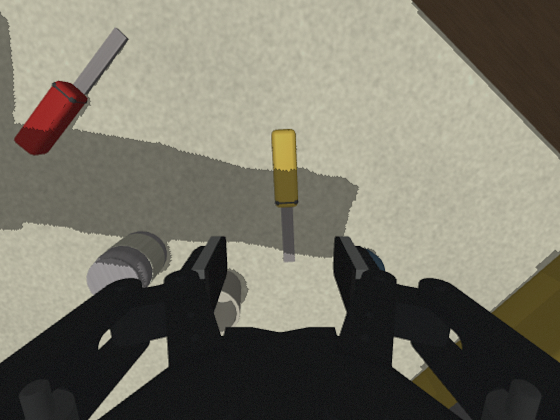

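View pics/scene2.png

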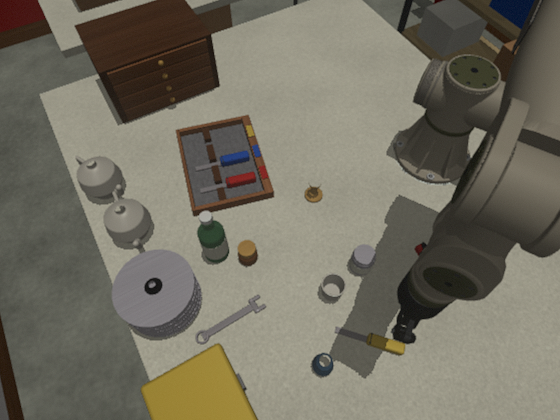

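```bash
python3 - <<'E'
from h import *
import pickle
r,st=pickle.load(open("w_yel.pkl","rb"))
p=wfit(r,"yellow",(285,165),[468,381,12,np.radians(-52)],out="pics/w_yel_f.png")
u=np.array([np.cos(p[3]),np.sin(p[3])]); g=p[:2]+18*u
delta(st,g,np.degrees(p[3])+180)
for nm,q in(("cup",(504,209)),("can",(403,191)),("shaker",(627,355))):
    d=np.array(q)-g; print(nm,"along",(d@u).round(),"perp",(d@np.array([-u[1],u[0]])).round())
cam=pickle.load(open("cam0.pkl","rb"))
w=blob_near(r["color"],"yellow",(285,165))[0]
for c,q in(("scene",(386,344)),("side",(205,139))): print(tri(r,cam[c],w,blob_near(cam[c]["color"],"yellow",q)[0]))
E
```

```text
blob 272 297 129 201
yellow [470.517 381.966  12.     -0.834] -47.81 cost 0.156
tcp [475.9 366.1 188.7] yaw 129.12 -> tool shift mm [-2.2  6.8 -0. ] units [-0.11  0.34 -0.  ] turn units -0.51
cup along 133.0 perp -91.0
can along 78.0 perp -178.0
shaker along 107.0 perp 98.0
(array([0.46753231, 0.38347747, 0.01553731]), np.float64(1.7470546158372477))
(array([0.47006244, 0.3845415 , 0.01135343]), np.float64(1.7209569120278023))
```

View pics/w_yel_f.png

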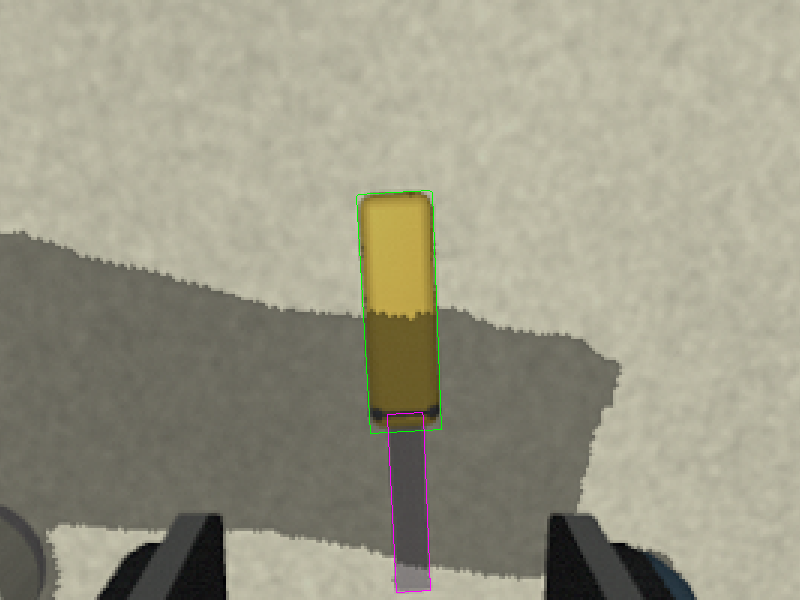

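The yellow fit is good and nothing stands near the fingers. I'll grasp it.

```bash
python3 -m pendant '[[[-0.11,0.34,0.5],-0.51,-0.3],[[0,0,1],0,-0.3],[[0,0,1],0,-0.3],[[0,0,1],0,-0.3],[[0,0,1],0,-0.3],[[0,0,1],0,-0.3],[[0,0,1],0,-0.3],[[0,0,1],0,-0.3],[[0,0,0.9],0,-0.3],[[0,0,0.5],0,-0.3],[[0,0,0.12],0,-0.3],[[0,0,0],0,-0.3]]' 40
python3 -m pendant '[[[0,0,0],0,1],[[0,0,0],0,1],[[0,0,0],0,1],[[0,0,0],0,1]]'
```

```text
clock: 32.83
tcp_pos: [0.483, 0.3692, 0.0088]
orientation: [0.0, 0.405, 0.914, 0.0]
wrist_force: [-0.1, -0.1, 0.9]
finger_gap: 0.0556
clock: 33.33
tcp_pos: [0.4831, 0.3696, 0.0092]
orientation: [0.0, 0.405, 0.914, 0.001]
wrist_force: [-0.1, -0.3, 6.1]
finger_gap: 0.0252
```

```bash
python3 -m pendant '[[[0,0,-0.5],0,1],[[0,0,-1],0,1],[[0,0,-1],0,1],[[0,0,-1],-1,1],[[0,0,-1],-1,1],[[0,0,-1],-1,1],[[0,0,-0.5],-1,1],[[0,0,0],-1,1],[[0,0,0],-0.63,1]]'
python3 -m pendant '[[[-0.31,-0.98,0],0,1],[[-0.31,-0.98,0],0,1],[[-0.31,-0.98,0],0,1],[[-0.31,-0.98,0],0,1],[[-0.31,-0.98,0],0,1],[[-0.31,-0.98,0],0,1],[[-0.31,-0.98,0],0,1],[[-0.31,-0.98,0],0,1],[[-0.31,-0.98,0],0,1],[[-0.31,-0.98,0],0,1],[[-0.31,-0.98,0],0,1],[[-0.31,-0.98,0],0,1]]'
python3 -m pendant '[[[-0.31,-0.98,0],0,1],[[-0.31,-0.98,0],0,1],[[-0.31,-0.98,0],0,1],[[-0.31,-0.98,0],0,1],[[-0.31,-0.98,0],0,1],[[-0.31,-0.98,0],0,1],[[-0.31,-0.98,0],0,1],[[-0.31,-0.98,0],0,1],[[-0.31,-0.98,0],0,1],[[-0.31,-0.98,0],0,1],[[-0.31,-0.98,0],0,1],[[-0.31,-0.98,0],0,1]]'
python3 -m pendant '[[[-0.31,-0.98,0],0,1],[[-0.31,-0.98,0],0,1],[[-0.31,-0.98,0],0,1],[[-0.31,-0.98,0],0,1],[[-0.31,-0.98,0],0,1],[[-0.31,-0.98,0],0,1],[[-0.31,-0.98,0],0,1],[[-0.31,-0.98,0],0,1],[[-0.31,-0.98,0],0,1],[[-0.31,-0.98,0],0,1],[[-0.31,-0.98,0],0,1]]'
```

```text
clock: 34.45
tcp_pos: [0.4822, 0.3691, 0.1285]
orientation: [-0.0, 0.121, 0.993, -0.0]
wrist_force: [-0.2, 0.1, -2.7]
finger_gap: 0.0249
clock: 35.95
tcp_pos: [0.4979, 0.1217, 0.1283]
orientation: [0.0, 0.122, 0.993, 0.0]
wrist_force: [0.6, -0.4, -1.2]
finger_gap: 0.0252
clock: 37.45
tcp_pos: [0.5131, -0.1245, 0.1283]
orientation: [0.0, 0.122, 0.993, 0.0]
wrist_force: [0.2, 0.6, -1.7]
finger_gap: 0.0252
clock: 38.83
tcp_pos: [0.5273, -0.3502, 0.1282]
orientation: [-0.0, 0.122, 0.993, 0.0]
wrist_force: [0.6, -0.4, -2.0]
finger_gap: 0.0249
```

```bash
python3 -m pendant '[[[-0.12,0.03,1],0,1],[[0,0,1],0,1],[[0,0,1],0,1],[[0,0,0.5],0,1],[[0,0,0],0,1],[[0,0,0],0,1]]'
python3 f4.py yellow 0 -80
```

```text
clock: 39.58
tcp_pos: [0.5302, -0.3494, 0.0591]
orientation: [0.001, 0.122, 0.993, -0.0]
wrist_force: [1.0, -0.2, -1.4]
finger_gap: 0.025
pics/d_yellow_3962.png
[ 0.53033439 -0.34942652  0.05933482] [ 0.00461972 -0.02933491 -0.9534711 ]
tags used ['blue', 'yellow']
[ 5.70493e+02 -2.75369e+02  0.00000e+00 -2.44000e-01] 0.051
tray-frame: y at x=-41.5: -80.99 lane -80.0 angle deg -0.67
handle end x -81.5 want -84
```

View pics/d_yellow_3962.png

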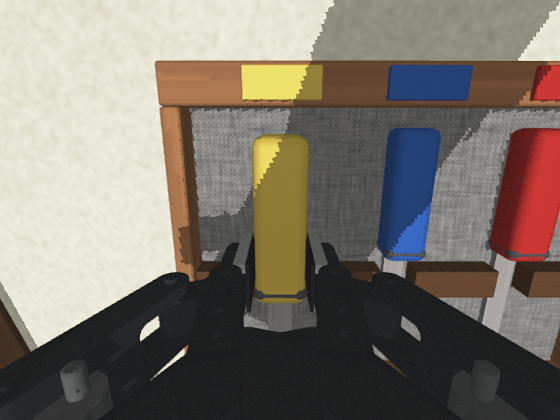

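```bash
python3 -m pendant '[[[0.08,0.05,0.6],0,1],[[0,0,0.8],0,1],[[0,0,0.5],0,1],[[0,0,0.15],0,1],[[0,0,0],0,1]]'; python3 -m pendant '[[[0,0,0.05],0,1],[[0,0,0],0,1]]';python3 -m pendant '[[[0,0,0.05],0,1],[[0,0,0],0,1]]'
```

```text
clock: 40.25
tcp_pos: [0.5277, -0.3469, 0.0172]
orientation: [-0.001, 0.122, 0.993, 0.0]
wrist_force: [-3.2, 2.2, 5.2]
finger_gap: 0.0248
clock: 40.5
tcp_pos: [0.5277, -0.3469, 0.0172]
orientation: [-0.001, 0.122, 0.993, 0.0]
wrist_force: [-4.6, 4.1, 9.6]
finger_gap: 0.0247
clock: 40.75
tcp_pos: [0.5277, -0.3469, 0.0172]
orientation: [-0.0, 0.122, 0.993, 0.0]
wrist_force: [-6.5, 4.3, 15.7]
finger_gap: 0.0249
```

```bash
python3 -m pendant '[[[0,0,-0.08],0,1],[[0,0,0],0,0],[[0,0,0],0,0],[[0,0,0],0,0],[[0,0,-0.5],0,0],[[0,0,-1],0,0],[[0,0,-1],0,0],[[0,0,-1],0,0],[[0,0,-1],0,0],[[0,0,-1],0,0],[[0,0,-1],0,0],[[0,0,0],0,0]]'
python3 -m pendant '[[[-1,0.97,-1],0,0],[[-1,0.97,-1],0,0],[[-1,0.97,-1],0,0],[[-1,0.97,0],0,0],[[-1,0,0],0,0],[[0,0,0],0,0],[[0,0,0],0,0]]'
python3 - <<'E'
from h import *
import pickle
r=env.read_camera("wrist"); cv2.imwrite("pics/fin_w.png",r["color"])
for c in("scene","side"):
    q=env.read_camera(c); cv2.imwrite(f"pics/fin_{c}.png",q["color"]); pickle.dump(q,open(f"fin_{c}.pkl","wb"))
pickle.dump(r,open("fin_w.pkl","wb"))
for n in("red","blue","yellow"): print(n,[(b[0].round().tolist(),int(b[1][4])) for b in blobs(r["color"],n,150)])
E
```

```text
clock: 42.25
tcp_pos: [0.5295, -0.3485, 0.1493]
orientation: [0.002, 0.122, 0.993, -0.001]
wrist_force: [0.6, 0.2, -0.9]
finger_gap: 0.0427
clock: 43.12
tcp_pos: [0.6434, -0.2963, 0.2059]
orientation: [-0.001, 0.122, 0.993, 0.0]
wrist_force: [-0.1, -0.3, -0.3]
finger_gap: 0.0428
red [([366.0, 1.0], 185), ([359.0, 64.0], 2198)]
blue [([282.0, 1.0], 182), ([282.0, 64.0], 2019)]
yellow [([198.0, 2.0], 196), ([205.0, 64.0], 2251), ([38.0, 203.0], 165)]
```

View pics/fin_w.png

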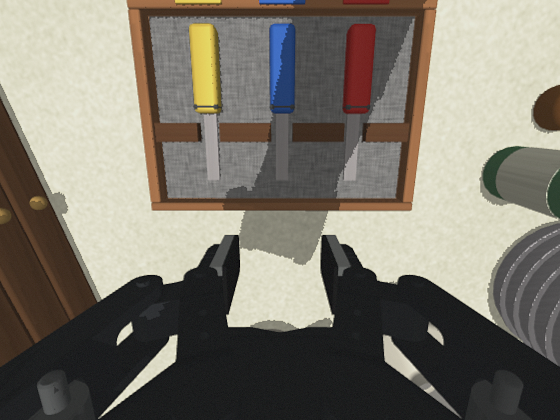

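View pics/fin_scene.png

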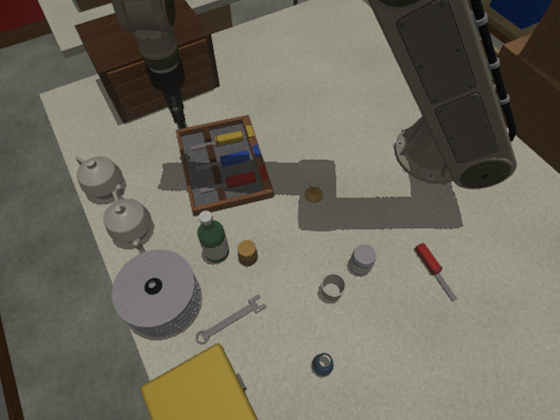

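View pics/fin_side.png

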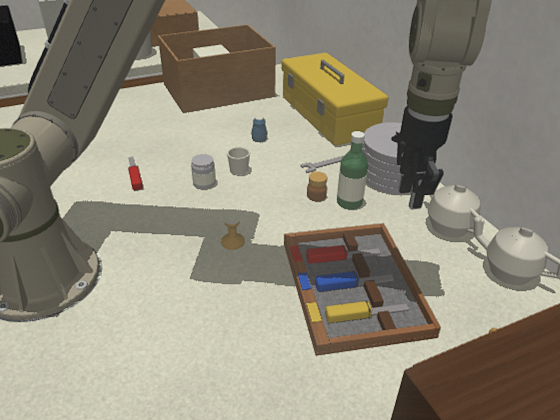

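All three blades go through their slots (wrist picture: yellow 208,130; blue 281,130; red 353,130), and the bystanders look unmoved. I'll check this with numbers.

```bash
python3 - <<'E'
from h import *
import pickle
r=pickle.load(open("fin_w.pkl","rb")); P0=pickle.load(open("tray.pkl","rb"))
ys={"red":80,"blue":0,"yellow":-80}; px={"red":(359,64),"blue":(282,64),"yellow":(205,64)}
for n in ys:
    x0=place(np.array([[-.0415,ys[n]/1000,0]]),P0)[0]*1000
    m=blob_near(r["color"],n,px[n],15)[2]
    for z in (20.,None):
        p,f=fit([(r,[m])],[HANDLE],[x0[0],x0[1],20,P0[3]],zfix=z)
        d=p[:2]-P0[:2]; c,s=np.cos(P0[3]),np.sin(P0[3]); print(n,"tray x,y",(d@[c,s]).round(1),(d@[-s,c]).round(1),"z",p[2].round(1),"dyaw",np.degrees(p[3]-P0[3]).round(2),round(f,3))
cam=pickle.load(open("cam0.pkl","rb"))
for n in names[10:17]:
    for c in("scene","side"):
        a=env.boxes_of(c,n); 
        fin=pickle.load(open(f"fin_{c}.pkl","rb"))
        b=max(a,key=lambda k:k["p"]) if a else None
        if b:
            u,v=map(int,b["location"]); s=np.s_[max(v-14,0):v+14,max(u-14,0):u+14]
            g0,g1=[cv2.cvtColor(i,cv2.COLOR_BGR2GRAY).astype(np.float32) for i in (cam[c]["color"][s],fin["color"][s])]
            sh,resp=cv2.phaseCorrelate(g0,g1); print(n,c,(u,v),"shift px",np.round(sh,2),round(resp,2))
print(env.get_state()["clock"])
E
```

```text
red tray x,y -38.9 78.9 z 20.0 dyaw -1.58 0.214
red tray x,y -51.5 90.9 z -24.4 dyaw 0.1 0.027
blue tray x,y -38.8 0.4 z 20.0 dyaw 0.04 0.152
blue tray x,y -48.0 0.2 z -12.1 dyaw 0.01 0.077
yellow tray x,y -39.5 -78.5 z 20.0 dyaw 0.2 0.191
yellow tray x,y -51.0 -88.8 z -19.6 dyaw -0.0 0.032
jar scene (248, 254) shift px [-0.06 -0.  ] 0.98
jar side (316, 187) shift px [-0.    0.01] 1.01
can scene (360, 261) shift px [ 0.06 -0.01] 1.0
can side (201, 169) shift px [-0.01 -0.07] 1.0
cup scene (331, 288) shift px [0.02 0.04] 0.97
cup side (238, 161) shift px [ 0.06 -0.42] 0.8
candlestick scene (310, 192) shift px [-0.07 -1.06] 0.4
candlestick side (229, 239) shift px [ 0.17 -0.22] 0.82
shaker scene (320, 368) shift px [ 0.01 -0.06] 1.01
shaker side (260, 129) shift px [0.04 0.03] 0.99
bottle scene (212, 240) shift px [-0.06  0.01] 1.01
bottle side (352, 175) shift px [-0.03 -0.03] 0.99
wrench scene (229, 319) shift px [-0.   -0.03] 0.97
wrench side (316, 163) shift px [-0.16 -0.09] 0.81
43.975
```

```bash
python3 -c "
from workcell import env
print(env.hand_in(), env.get_state()['clock'])"
```

```text
the job is handed in; nothing more can be done
the job is handed in; nothing more can be done
```

I laid all three chisels in their own colour lanes: red (the one farthest from the base), then blue, then yellow. Each was lowered until the wrist force showed it on the floor, then released. I handed in at about 44 s of the 67 s allowed.

**Final checks**
- **Position:** in the last pictures each blade passes through its slot and each handle is at the marked end. The fit puts the handles 0.4 to 1.5 mm from their lane centres.
- **Straightness:** blue and yellow lie within 0.2° of straight. Red read −1.6° in the fixed-height fit and 0.1° in the free-height one. In the picture it looks as straight as yellow.
- **Flatness:** I judged this from the pictures and from the floor contact. A single wrist view could not measure height: its free-height fits gave impossible values (−12 to −24 mm), so I ignored them.
- **Bystanders:** all seven shifted by less than 0.5 px between the first and last pictures, except the candlestick. It read 1.1 px in the scene view with a weak match, because the arm's shadow now falls on it. The side view shows it within 0.3 px, so I take it as unmoved.
- **Forces:** the highest wrist force I read was under 20 N, when setting yellow down. The gripper was open and clear of everything at hand-in.

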